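# Lock the goldsmith's bench-pin slide with the ball-lock pin

## Robot

A 7-joint arm with a two-finger parallel gripper is mounted at the origin on the work surface. World frame = base frame: x ahead of the robot, y to its left, z up, the work surface at z = 0. Lengths are in m, angles in rad, forces in N, time in s.
With the tool pointing down it reaches from about 0.35 to 0.9 m from the base axis. Payload 8.1 kg.
Tool frame: the origin (TCP) lies midway between the tips of the shut fingers; the grasp point (between the pads) lies 19 mm behind it; z points along the fingers, y is the line along which they close (so a half turn about z gives the same grasp; the last joint's range is limited). The gripper opens to 92 mm and grips with 3 to 60 N. Pads are 19 mm wide; open, the fingers measure 130 mm over their backs; the gripper's body (75 mm by 190 mm) begins 47 mm behind the grasp point.
Start: joints at [-1.374, 0.434, 0.025, 1.573, -0.012, 1.134, -0.075], TCP at [0.185, 0.597, 0.227] pointing down, gripper open.
Joint ranges: [-2.62, 2.62], [-0.44, 2.09], [-1.27, 1.32], [0.08, 2.57], [-1.32, 4.46], [0.12, 2], [-2.74, 2.74]. Speed limits (rad/s): [2.22, 2.22, 3.01, 3.01, 3.14, 3.14, 3.14].

## Interface

Orientations are given as a rotation vector (axis times angle).
In Python, from cell import readout, get_image, calibration, ticket gives the robot as it stands. The module is installed in compiled form; this text tells all that it offers.
- The arm moves only by the tool move_arm, never from a script. Its argument "series" is a list of rows, each a list of 6 numbers: the shift along the world's x, y, z as a fraction of full scale, then the turn, a rotation vector about the world's x, y, z as a fraction of full scale. A call has 1 to 5 rows; each row is the pose to reach, as a shift and turn from the pose commanded when the call began; what a row does not reach only later rows make up. Full scale, the value 1, is 0.75 m for a shift and 60 degrees for a turn. A row lasts 1/10 s, in which the tool goes at most 50 mm and 8.59 degrees, less where a joint would pass 70% of its speed; a pose out of reach is approached as far as the arm can. A call with a number of a shift or a turn outside -1 to 1 is refused whole. A call with a gripper value outside its range is refused whole. "claw" is the opening, from -1 (shut) to 1 (fully open), so that 0 is half open, set as the call begins (left out, the last holds). The fingers move at their own pace and stop on an object; "squeeze" is the grip in N (left out, the last holds). Time passes only in rows, so rows that repeat a pose let the fingers close. It gives the time, the measured TCP pose, the force, the opening and the grip force at its end, in the units of the state.
- readout.observe(): the state, without advancing time (a new reading comes with each control period).
- get_image(name): name is "scene" or "top" or "wrist"; returns (picture, depth): 420x560x3 uint8, red, green, blue; 420x560 float32, m along the optical axis (not along the pixel's ray), 0 where there is no reading.
- calibration(name): a dict with "fx", "fy", "cx", "cy" (pixels), "k1" (the pictures are not rectified: a ray, as slopes to the right and down, at radius r is drawn at 1 + k1 r^2 times it, then the intrinsics apply), "view" (4x4, takes a point from world to camera coordinates); the wrist camera has in their place "mount" (4x4, takes a point from camera to tool coordinates, whose origin is the TCP and whose axes are the flange's). Camera axes: x right, y down, z forward; pixel columns grow to the right and rows downward; lengths in m; the calibration is good to about 2 mm. A picture is of the moment at which its call begins: read the wrist's pose just before it. calibration takes no time and is no camera call.
- ticket.sign_off(): hands the job in; it is judged then, once.
The state is a dict: "clock": time; "joints": joint angles; "dq": joint speeds; "joint_efforts": joint torques, N m; "position": TCP position; "ee_rot": TCP orientation; "force": force on the tool from outside, world axes, zero at the start; "ft_torque": the same for the moment, N m; "width": opening from 0.0 (shut) to 1.0 (fully open); "gripper_force": force on a finger pad.
Only numpy, scipy, OpenCV 4.12 (cv2) and the standard library are available. Lean on these libraries where they do the work, as an engineer would, in place of code of your own. Each camera call takes 0.05 s, during which the arm holds its last target. There are 200 camera calls.

## Task

Push the slide with the wooden bench pin in by its orange fin until the hole in its tongue lines up with the holes in the mount's ears, then squeeze both red buttons of the ball-lock pin and slide it down through the aligned holes, pressing its flange home against the spring washer, and let go so that its balls lock under the lower ear. Be gentle: never press the pin against the mount with more than 28 N. Leave the blue-headed pin and everything else on the bench where it is.

Things in the scene. Friction and masses are not known exactly. Their poses are not given: they have to be found in the camera images.
- bracket: Mount fixed to the bench. Origin on the bench straight below its vertical hole axis, z up. Its green head is clamped on a post (at +x, 84 mm tall) up to 12 mm above or below the heights told here; the head's true height is not measured: find it by feel. Two level ears, 44 mm wide in y, bored 14.5 mm: upper 74 to 84 mm above the bench, lower 52 to 62 mm.
- seat (a point): Point on the hole axis, 90 mm above the bench, fixed to the bench: with the head at its told height, the pin's flange underside is here when the brass spring washer below it (34 mm square, 6 mm thick, on the upper ear) meets its hard stop. The washer starts 4 mm higher, pushing up 3 N, 6.5 N at the stop. The balls pass the lower ear in the last 1.5 mm before the stop.
- carriage (a joint): Position of the slide, which runs on the head along the mount's own -y, m. 0 = hole of its tongue in line with the ears' holes; positive = drawn out to -y (starts 0.025 to 0.05). Its stops, -0.008 and 0.055, do not mark the lined-up place. Drags with 3 N, stays where left. Orange fin: top centre at y = -0.105 m minus this value, x = 0, in the mount's frame.
- fin_mean (a point): Mean place of the fin's top centre with the holes in line, fixed to the mount, 128 mm above the bench (the head's height adds up to 12 mm either way): fin 14 mm thick along the mount's y, 34 mm wide along x, 54 mm tall above the slide's block. Slide's aluminium tongue: 10 mm thick, 14.5 mm hole, top at 73 mm. A wooden V-board on the slide points to -x.
- tongue_mean (a point): Point on the hole axis, 73 mm above the bench, fixed to the mount. When the slide reads 0 the tongue's hole lies here, but the tongue also floats up to 2.5 mm either way along the mount's x; where it lies is not measured. It drags with 0.8 N and the pin's tapered nose must draw it in line. The forces of all contacts between pin and mount add up.
- pin: Loose ball-lock pin with red buttons, upright in the rack, 0.12 kg. Origin at the centre of the flange's underside, z up. Flange 30 mm across, 6 mm thick; shank 12 mm across, 59 mm down, its last 12 mm tapering to a 4 mm nose. Two brass balls, 42 mm below the flange, stand 4.5 mm out at +y and -y: with them out the pin does not pass the holes.
- pin_grip (a point): Centre of the pin's black handle (22 mm square, top 48 mm above the flange's underside), midway between its buttons, 27 mm above the flange's underside; axes as the pin's. Red buttons on the +y and -y faces, 16 mm wide, 26 mm tall: 36 mm over both when out, 26 mm when fully in. 8 N on each presses it fully and draws its ball in; letting go springs it out.
- button_a (a joint): Travel of the pin's +y button and its ball, m: 0 = out, ball out (locked); 0.005 = fully pressed, ball inside the shank.
- button_b (a joint): The same for the button on the pin's -y side.
- rack: Fixed dark wooden rack, 180 by 64 by 66 mm; origin at the centre of its underside, x along its length. Two 25 mm holes go down through it at x = -50 and +50 mm; the pins' flanges rest on its top.
- plain_pin: Plain pin with a round blue head (24 mm across) and no buttons, in the other hole of the rack; not the one wanted. Origin at the underside of its flange.
- pot: Bystander: open teal plastic cup, 80 mm across, 85 mm tall.
- tumbler: Bystander: open red tumbler, 84 mm across, 110 mm tall.
- hammer: Bystander: hand hammer lying on the bench.
- brush: Bystander: bench brush lying on the bench.
- mandrel: Bystander: standing steel ring mandrel, a slim cone 150 mm tall on a 36 mm foot.
- ring_blank: Bystander: brass ring blank, 32 mm across, 7 mm tall, lying flat.
- doming_block: Bystander: dark steel block, 50 mm cube.
Mind the look-alikes: they are no part of the job. Leave any pink or turquoise look-alike of the pin alone.

How it is judged:
By the outcome, as a careful person would: the job done as asked, in the order asked, and still so for the second after the job is handed in, with the robot touching nothing.
It also fails if it takes over 67 s, if anything falls off the work surface, if the arm or the gripper's body presses on something with over 40 N, if the wrist force passes 120 N, or if a joint passes its speed limit or range.

## Working session

There is one attempt and no reset: what is moved stays moved. The work goes in short steps, Python scripts to look and compute and a tool call to move; the robot and the scene stay as the last step left them, time stands still between calls to the robot, and variables do not carry over. Pictures are saved under pics/ and viewed, at most 10 in all, crops included, and the job is handed in when it is done.

Besides the shell and the picture viewer there is one more tool, called after "Request:" as name(argument=value, ...) on one line, values as JSON. move_arm: Moves the arm, as the interface text tells. Shift numbers are shares of 0.75 m and turn numbers shares of 60 degrees, none past 1 either way. Its arguments: {"type":"object","properties":{"series":{"type":"array"},"claw":{"type":"number"},"squeeze":{"type":"number"}},"required":["series"]}

```bash
mkdir -p pics
cat > h.py <<'E'
import numpy as np, cv2
from cell import readout, get_image, calibration, ticket
from scipy.spatial.transform import Rotation as R
def shot(name):
    s=readout.observe(); im,d=get_image(name); c=calibration(name)
    if 'view' in c: M=np.linalg.inv(np.array(c['view']))
    else:
        T=np.eye(4); T[:3,:3]=R.from_rotvec(s['ee_rot']).as_matrix(); T[:3,3]=s['position']; M=T@np.array(c['mount'])
    return im,d,c,M
def cloud(d,c,M):
    h,w=d.shape; u,v=np.meshgrid(np.arange(w),np.arange(h))
    K=np.array([[c['fx'],0,c['cx']],[0,c['fy'],c['cy']],[0,0,1.]])
    p=cv2.undistortPoints(np.stack([u,v],-1).reshape(-1,1,2).astype(float),K,np.array([c['k1'],0,0,0.])).reshape(h,w,2)
    P=np.concatenate([p*d[...,None],d[...,None]],-1)
    return P@M[:3,:3].T+M[:3,3]
def save(im,n,f=1): cv2.imwrite('pics/'+n,cv2.resize(im[...,::-1],None,fx=f,fy=f))
E
python3 - <<'E'
from h import *
for n in ['top','scene']:
    im,d,c,M=shot(n); save(im,n+'1.png',1.4); np.savez(n+'1.npz',im=im,P=cloud(d,c,M),d=d)
s=readout.observe(); print(s)
E
```

```text
{'clock': 0.1, 'joints': array([-1.37363324,  0.43516605,  0.02497287,  1.57398188, -0.01162965,
        1.13402815, -0.07510771]), 'dq': array([-0.00037737, -0.00254712, -0.00019975, -0.00169536,  0.00059403,
       -0.00097297, -0.00016851]), 'joint_efforts': array([ 4.77445385e-03, -6.69131327e+01,  9.88987349e-01, -3.15151083e+01,
       -6.04790146e-02,  3.74234864e-02,  3.18639263e-05]), 'position': array([0.18446385, 0.59667816, 0.2260249 ]), 'ee_rot': array([-4.69226874e-01, -3.10623959e+00,  2.25233327e-03]), 'force': array([-0.82676674,  0.3201246 ,  0.06601677]), 'ft_torque': array([ 0.01350408, -0.01538719, -0.0274989 ]), 'gripper_force': 0.0, 'width': 0.999179928700461}
```

View pics/top1.png

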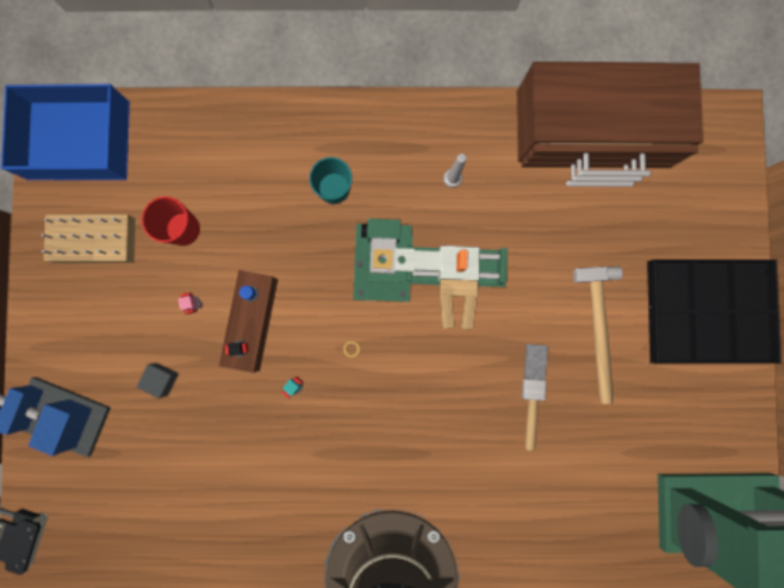

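View pics/scene1.png

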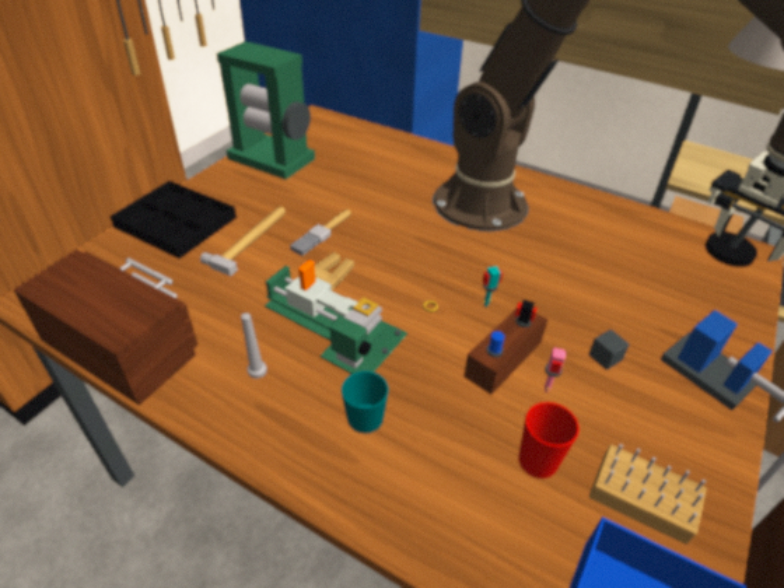

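The top picture shows the mount's washer/hole at about (383,260), the orange fin at (462,260), and the rack with the red-button pin at (237,349) and the blue head at (247,293). The scene picture agrees. Next I measure these points.

Run:
```python
from h import *
for n,win in [('top',{'fin':(462,260,25),'pin':(237,349,25),'washer':(383,258,22),'blue':(247,293,14)}),('scene',{'fin':(307,274,25),'pin':(526,310,25),'washer':(366,308,22)})]:
    z=np.load(n+'1.npz'); im=z['im'];P=z['P']; hsv=cv2.cvtColor(im,cv2.COLOR_RGB2HSV)
    H,S,V=[hsv[...,i].astype(int) for i in range(3)]
    for k,(u,v,r) in win.items():
        u,v,r=int(u/1.4),int(v/1.4),int(r/1.4); m=np.zeros(H.shape,bool); m[v-r:v+r,u-r:u+r]=1
        q={'fin':(H>5)&(H<15)&(S>200)&(P[...,2]>.09),'pin':((H<6)|(H>174))&(S>180)&(P[...,2]>.07),'washer':(H>15)&(H<28)&(S>110)&(P[...,2]>.06),'blue':(H>105)&(H<125)&(S>150)}[k]&m&(z['d']>0)
        p=P[q]; 
        if len(p)<3: print(n,k,len(p));continue
        top=p[p[:,2]>np.percentile(p[:,2],60)-.004]
        print(n,k,len(p),p.mean(0).round(4),p.min(0).round(4),p.max(0).round(4), 'top',np.median(top,0).round(4))
        if k=='pin': 
            w,vv=np.linalg.eigh(np.cov(p[:,:2].T)); print(vv[:,1],w)
    if n=='top':
        # rack / slide edges: min area rect at height band
        for nm,(u0,v0,u1,v1),zr in [('rack',(215,265,282,375),(.058,.074)),('mountplate+',(350,215,415,305),(.003,.03)),('block',(360,225,510,300),(.05,.09)),('vboard',(435,275,485,335),(.03,.12))]:
            sl=np.s_[int(v0/1.4):int(v1/1.4),int(u0/1.4):int(u1/1.4)]; p=P[sl].reshape(-1,3)
            p=p[(p[:,2]>zr[0])&(p[:,2]<zr[1])]; print(nm,len(p),np.median(p[:,2]),cv2.minAreaRect((p[:,:2]*1000).astype(np.float32)))
```

```text
top fin 0
top pin 32 [0.4329 0.2702 0.1031] [0.4245 0.2572 0.0917] [0.4392 0.2933 0.1086] top [0.4342 0.2632 0.1054]
[-0.06297832  0.9980149 ] [1.60378686e-05 2.11817293e-04]
top washer 117 [0.5922 0.0169 0.1049] [0.5774 0.0014 0.0958] [0.6082 0.0313 0.1104] top [0.5926 0.0188 0.1054]
top blue 70 [0.5317 0.256  0.1052] [0.5231 0.2465 0.0866] [0.5407 0.2671 0.1118] top [0.5329 0.2569 0.1067]
rack 1565 0.06557398844979168 ((481.5074157714844, 266.6594543457031), (66.45649719238281, 180.73570251464844), 79.05039978027344)
mountplate+ 856 0.006011334137778213 ((604.3380126953125, 17.608535766601562), (172.06854248046875, 122.65311431884766), 0.03259572386741638)
block 1792 0.0829897220322332 ((581.7178955078125, -73.82443237304688), (280.28857421875, 112.29859924316406), 80.13629913330078)
vboard 865 0.08220957467424439 ((517.1680297851562, -127.23636627197266), (101.5682373046875, 94.46082305908203), 0.03351179137825966)
scene fin 139 [ 0.5927 -0.1205  0.119 ] [ 0.5718 -0.1332  0.0929] [ 0.6071 -0.1143  0.1412] top [ 0.5967 -0.1194  0.1321]
scene pin 54 [0.4392 0.2742 0.0997] [0.4235 0.2584 0.081 ] [0.4474 0.2924 0.1148] top [0.4397 0.2666 0.1059]
[-0.19673334  0.98045703] [1.85620674e-05 1.87687833e-04]
scene washer 114 [0.5932 0.0153 0.1052] [ 0.5749 -0.0153  0.0844] [0.6114 0.0324 0.1102] top [0.5924 0.0152 0.1054]
```

Run:
```python
from h import *
c=calibration('wrist'); print(np.array(c['mount']).round(4),c['fx'],c['fy'],c['cx'],c['cy'],c['k1'])
```

```text
[[ 6.000e-04 -9.685e-01 -2.492e-01  6.730e-02]
 [ 1.000e+00  4.000e-04  7.000e-04 -1.000e-04]
 [-6.000e-04 -2.492e-01  9.685e-01 -1.590e-01]
 [ 0.000e+00  0.000e+00  0.000e+00  1.000e+00]] 374.6475152769912 374.6475152769912 281.8700580915906 208.98444657569536 -0.01935780910343744
```

Request:
move_arm(series=[[0.08,-0.15,0.12,0,0,0],[0.16,-0.35,0.2,0,0,0.1],[0.25,-0.55,0.2,0,0,0.2],[0.35,-0.7,0.2,0,0,0.29],[0.42,-0.85,0.2,0,0,0.29]], claw=-0.3)

```text
clock: 0.6
position: [0.2867, 0.3861, 0.3076]
ee_rot: [-0.012, 3.141, 0.001]
force: [1.8, -1.0, 0.2]
width: 0.612
gripper_force: 0.0
```

Request:
move_arm(series=[[0.351,-0.568,0.04,0,0,0],[0.351,-0.568,0.04,0,0,0],[0.351,-0.568,0.04,0,0,0],[0.351,-0.568,0.04,0,0,0],[0.351,-0.568,0.04,0,0,0]])

```text
clock: 1.1
position: [0.4178, 0.1736, 0.3222]
ee_rot: [0.006, -3.142, -0.0]
force: [1.4, 1.2, -0.7]
width: 0.354
gripper_force: 0.0
```

Request:
move_arm(series=[[0.176,-0.284,0.024,0,0,0],[0.176,-0.284,0.024,0,0,0],[0.176,-0.284,0.024,0,0,0],[0.176,-0.284,0.024,0,0,0],[0.176,-0.284,0.024,0,0,0]])

```text
clock: 1.6
position: [0.5492, -0.0381, 0.34]
ee_rot: [0.007, -3.142, -0.0]
force: [1.3, 1.7, 0.5]
width: 0.352
gripper_force: 0.0
```

Request:
move_arm(series=[[0,0,0,0,0,0],[0,0,0,0,0,0]])

```text
clock: 1.8
position: [0.5487, -0.0376, 0.3394]
ee_rot: [0.001, -3.14, 0.001]
force: [0.4, -0.1, -0.7]
width: 0.353
gripper_force: 0.0
```

Run:
```python
from h import *
im,d,c,M=shot('wrist'); save(im,'w1.png',1.4); P=cloud(d,c,M); np.savez('w1.npz',im=im,P=P,d=d,M=M)
s=readout.observe(); print(s['position'],s['ee_rot'],s['width'],s['clock'])
```

```text
[ 0.54832314 -0.03600722  0.33938708] [ 5.46352298e-03 -3.14026846e+00 -4.73047267e-04] 0.35119346840725857 1.85
```

View pics/w1.png

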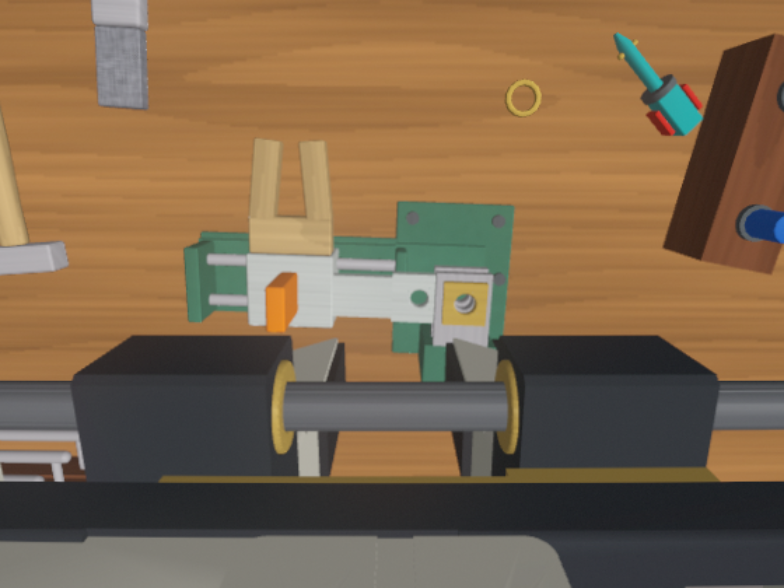

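The wrist picture shows the fin at (282,300), the tongue's hole at (420,298), the washer and mount hole at (464,302), and the slide running left along world -y with a slight yaw. I'll fit these.

```bash
cat >> h.py <<'E'
def rect(p):
    (c,s,a)=cv2.minAreaRect((p[:,:2]*1000).astype(np.float32)); return np.round(c,1),np.round(s,1),round(a,1)
def region(P,d,im,box,f=1.4):
    u0,v0,u1,v1=[int(x/f) for x in box]; sl=np.s_[v0:v1,u0:u1]
    hsv=cv2.cvtColor(im[sl],cv2.COLOR_RGB2HSV).reshape(-1,3).astype(int); p=P[sl].reshape(-1,3); ok=d[sl].reshape(-1)>0
    return p[ok],hsv[ok]
E
python3 - <<'E'
from h import *
z=np.load('w1.npz'); im,P,d=z['im'],z['P'],z['d']
p,h=region(P,d,im,(250,262,310,335)); m=(h[:,0]<15)&(h[:,1]>180); q=p[m]; zt=np.percentile(q[:,2],92); t=q[q[:,2]>zt-.006]; print('fin ztop',zt,rect(t),t.mean(0),len(t))
p,h=region(P,d,im,(432,270,495,335)); m=(h[:,0]>14)&(h[:,0]<30)&(h[:,1]>110)&(p[:,2]>.08); q=p[m]; print('washer',np.median(q[:,2]),rect(q),len(q),q[:,:2].mean(0))
p,h=region(P,d,im,(240,240,490,345)); m=(h[:,1]<40)&(h[:,2]>120)&(p[:,2]>.06); q=p[m]; print('slide z',np.percentile(q[:,2],[10,50,90]))
for b,n in [((245,250,340,330),'block'),((335,270,440,325),'tongue')]:
    p,h=region(P,d,im,b); q=p[(h[:,1]<40)&(h[:,2]>150)&(p[:,2]>.06)]; print(n,np.median(q[:,2]),rect(q),len(q))
p,h=region(P,d,im,(405,285,435,312)); q=p[(h[:,1]>60)]; print('thole bottom',q.mean(0),len(q),np.median(q[:,2]))
p,h=region(P,d,im,(395,200,515,270)); q=p[(h[:,0]>60)&(h[:,0]<90)&(h[:,1]>60)&(p[:,2]>.002)&(p[:,2]<.012)]; print('base',rect(q))
E
```

```text
fin ztop 0.13894907155541608 (array([ 584.7, -122.6]), array([12.9, 32.5]), 87.1) [ 0.57752597 -0.12224222  0.1385067 ] 36
washer 0.10689157641811181 (array([590.4,  16.5]), array([33.4, 34.3]), 87.9) 752 [0.59014741 0.01645226]
slide z [0.08482641 0.08655079 0.0968556 ]
block 0.08677162604756522 (array([ 585.9, -120.6]), array([73.8, 59.3]), 88.3) 2432
tongue 0.08590272612219482 (array([594.6, -45.5]), array([49. , 89.6]), 2.2) 2238
thole bottom [ 0.60275036 -0.01607476  0.03971052] 80 0.03793750926773712
base (array([551.2,  17.5]), array([109.2,  59.1]), 87.3)
```

Request:
move_arm(series=[[0.0485,-0.1155,-0.1,0,0,-0.035],[0.0485,-0.1155,-0.12,0,0,-0.035],[0.0485,-0.1155,-0.15,0,0,-0.035],[0.0485,-0.1155,-0.2,0,0,-0.035],[0.0485,-0.1155,-0.22,0,0,-0.035]])

```text
clock: 2.35
position: [0.5827, -0.121, 0.1709]
ee_rot: [-0.049, -3.135, -0.002]
force: [0.4, 1.1, 0.2]
width: 0.349
gripper_force: 0.0
```

Request:
move_arm(series=[[0,0,0,0,0,0]])

```text
clock: 2.45
position: [0.5831, -0.1205, 0.1723]
ee_rot: [-0.048, -3.136, -0.002]
force: [-0.4, -0.0, -0.0]
width: 0.353
gripper_force: 0.0
```

Request:
move_arm(series=[[0.002,-0.0027,-0.05,0,0,-0.01],[0.002,-0.0027,-0.09,0,0,-0.01],[0.002,-0.0027,-0.09,0,0,-0.01]])

```text
clock: 2.75
position: [0.5848, -0.1227, 0.1055]
ee_rot: [-0.064, -3.136, -0.002]
force: [0.3, 0.4, 0.2]
width: 0.342
gripper_force: 0.0
```

Request:
move_arm(series=[[0,0,0,0,0,0],[0,0,0,0,0,0],[0,0,0,0,0,0],[0,0,0,0,0,0]], claw=-1, squeeze=6)

```text
clock: 3.15
position: [0.5879, -0.1246, 0.1096]
ee_rot: [0.067, 3.138, 0.001]
force: [-1.4, 2.1, 8.1]
width: 0.152
gripper_force: 6.0
```

Run:
```python
from h import *
im,d,c,M=shot('wrist'); save(im,'w2.png',1.4); P=cloud(d,c,M); np.savez('w2.npz',im=im,P=P,d=d,M=M)
s=readout.observe(); print({k:np.round(s[k],4) for k in ['position','ee_rot','width','force','ft_torque','joints','dq']})
```

```text
{'position': array([ 0.588 , -0.1246,  0.1096]), 'ee_rot': array([6.6800e-02, 3.1374e+00, 1.0000e-03]), 'width': np.float64(0.1539), 'force': array([0.5853, 1.2431, 8.3281]), 'ft_torque': array([0.4415, 0.2057, 0.1086]), 'joints': array([-0.1897,  0.5384,  0.4505,  1.7962, -0.2979,  0.8709,  1.9266]), 'dq': array([ 0.0005, -0.0021, -0.0005, -0.0013, -0.0014,  0.0002, -0.0006])}
```

View pics/w2.png

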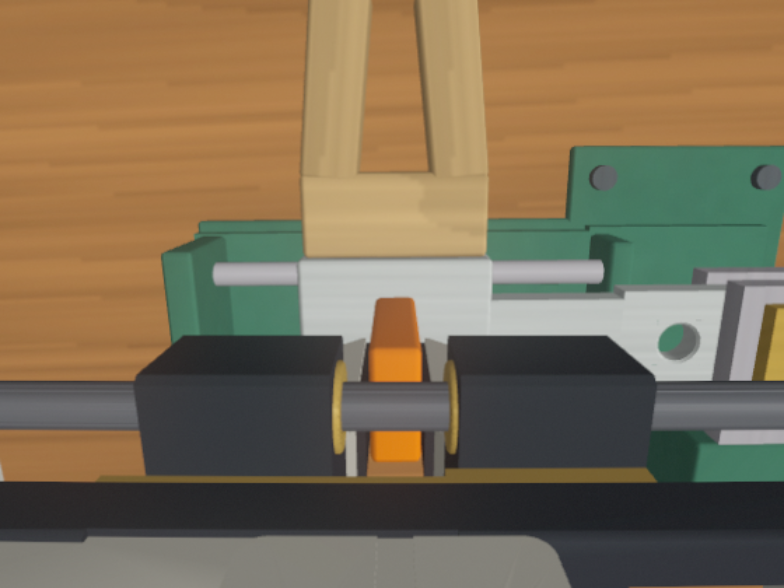

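The wrist picture shows both fingers holding the fin (395,380). The tongue's hole is at (678,342), and the washer's edge is at the far right.

```bash
cat >> h.py <<'E'
def onplane(u,v,zp,c,M):
    K=np.array([[c['fx'],0,c['cx']],[0,c['fy'],c['cy']],[0,0,1.]])
    x,y=cv2.undistortPoints(np.array([[[u,v]]],float),K,np.array([c['k1'],0,0,0.])).ravel()
    r=M[:3,:3]@np.array([x,y,1.]); o=M[:3,3]; return o+r*(zp-o[2])/r[2]
E
python3 - <<'E'
from h import *
c=calibration('wrist')
def hole(im,box,f=1.4):
    u0,v0,u1,v1=[int(x/f) for x in box]; g=im[v0:v1,u0:u1].astype(int); bg=np.median(g.reshape(-1,3),0)
    m=(np.abs(g-bg).sum(-1)>75).astype(np.uint8)
    n,l,st,ce=cv2.connectedComponentsWithStats(m); i=1+np.argmax(st[1:,4]); return ce[i]+[u0,v0],st[i]
for f,b1 in [('w1.npz',(404,282,438,314)),('w2.npz',(650,310,708,372))]:
    z=np.load(f); im,P,d,M=z['im'],z['P'],z['d'],z['M']
    ce,st=hole(im,b1); u0,v0,u1,v1=[int(x/1.4) for x in b1]; zz=np.median(P[v0:v1,u0:u0+3,2]); print(f,'tongue hole',ce,st,'z',zz,onplane(*ce,zz,c,M))
    if f=='w1.npz':
        b=(450,288,480,316); ce,st=hole(im,b); print('washer hole',ce,st,onplane(*ce,.1065,c,M))
    else:
        p,h=region(P,d,im,(340,290,450,465)); q=p[(h[:,0]<15)&(h[:,1]>180)]; zt=np.percentile(q[:,2],92); t=q[q[:,2]>zt-.004]; print('fin',zt,rect(t),len(t),rect(q))
        p,h=region(P,d,im,(300,255,490,335)); q=p[(h[:,1]<40)&(h[:,2]>150)&(p[:,2]>.06)]; print('block',np.median(q[:,2]),rect(q))
E
```

```text
w1.npz tongue hole [299.16666667 212.76811594] [  5   6  13  13 138] z 0.08607276218403531 [ 0.59165173 -0.01770312  0.08607276]
washer hole [332.12777778 216.75555556] [  3   5  17  15 180] [0.5906227  0.01718213 0.1065    ]
w2.npz tongue hole [484.79331307 243.943769  ] [  6  10  31  28 658] z 0.0857031932418519 [ 0.59101435 -0.01896337  0.08570319]
fin 0.14166454108470192 (array([ 578.2, -123.9]), array([13.5, 45.6]), 87.8) 280 (array([ 619.7, -123.2]), array([128.5,  15.4]), 1.6)
block 0.08672214811534087 (array([ 569.3, -123.5]), array([68.8, 28. ]), 87.8)
```

Request:
move_arm(series=[[0.0005,0.01,0.004,0,0,0],[0.001,0.022,0.004,0,0,0],[0.0015,0.036,0.004,0,0,0],[0.002,0.0473,0.004,0,0,0],[0.002,0.0473,0.004,0,0,0]])

```text
clock: 3.7
position: [0.5884, -0.0873, 0.1114]
ee_rot: [0.065, 3.14, 0.002]
force: [-1.9, 2.6, 6.7]
width: 0.156
gripper_force: 6.0
```

Request:
move_arm(series=[[0,0,0,0,0,0],[0,0,0,0,0,0],[0,0,0,0,0,0]])

```text
clock: 4.0
position: [0.5884, -0.0873, 0.1114]
ee_rot: [0.065, 3.14, 0.003]
force: [-1.9, 2.4, 7.6]
width: 0.152
gripper_force: 6.0
```

Request:
move_arm(series=[[0,-0.0025,0,0,0,0],[0,-0.0025,0,0,0,0],[0,-0.0025,0,0,0,0]])

```text
clock: 4.3
position: [0.5884, -0.0893, 0.1114]
ee_rot: [0.065, 3.14, 0.003]
force: [-1.5, 2.8, 7.6]
width: 0.153
gripper_force: 6.0
```

Request:
move_arm(series=[[0,0,0,0,0,0],[0,0,0,0,0,0],[0,0,0.02,0,0,0],[0,0,0.08,0,0,0],[-0.05,0.08,0.13,0,0,0]], claw=-0.3)

```text
clock: 4.8
position: [0.5672, -0.0589, 0.1968]
ee_rot: [0.079, 3.136, -0.006]
force: [0.2, 0.6, 1.0]
width: 0.348
gripper_force: 0.0
```

Request:
move_arm(series=[[0.011,0.101,0.071,0,0,0],[0.011,0.101,0.071,0,0,0],[0.011,0.101,0.071,0,0,0],[0.011,0.101,0.071,0,0,0]])

```text
clock: 5.2
position: [0.573, 0.0229, 0.2474]
ee_rot: [0.064, 3.14, 0.0]
force: [-0.5, -1.4, -0.2]
width: 0.349
gripper_force: 0.0
```

Run:
```python
from h import *
im,d,c,M=shot('wrist'); P=cloud(d,c,M); np.savez('w3.npz',im=im,P=P,d=d,M=M)
s=readout.observe(); print({k:np.round(s[k],4) for k in ['position','ee_rot','width','force','clock']})
K=c; v=np.linalg.inv(M)@np.array([.591,.0165,.105,1]); u0=c['fx']*v[0]/v[2]+c['cx']; v0=c['fy']*v[1]/v[2]+c['cy']; print(u0,v0)
a,b=int(u0)-130,max(int(v0)-110,0); save(im,'w3f.png',1.0)
cr=im[b:b+200,a:a+260]; save(cr,'w3.png',3); print(a,b)
p,h=region(P,d,im,(0,0,560,260),1); m=(h[:,0]>14)&(h[:,0]<30)&(h[:,1]>110)&(np.abs(p[:,2]-.106)<.006)&(np.hypot(p[:,0]-.59,p[:,1]-.0165)<.04); q=p[m]; print('washer',np.median(q[:,2]),rect(q),len(q))
```

```text
{'position': array([0.5725, 0.0215, 0.2468]), 'ee_rot': array([-6.7700e-02, -3.1403e+00,  7.0000e-04]), 'width': np.float64(0.35), 'force': array([-0.1955,  0.0319, -0.0757]), 'clock': np.float64(5.25)}
274.7265717056507 218.10518842231738
144 108
washer 0.10683653039605048 (array([590.2,  16.5]), array([32.3, 34.5]), 88.3) 1274
```

View pics/w3.png

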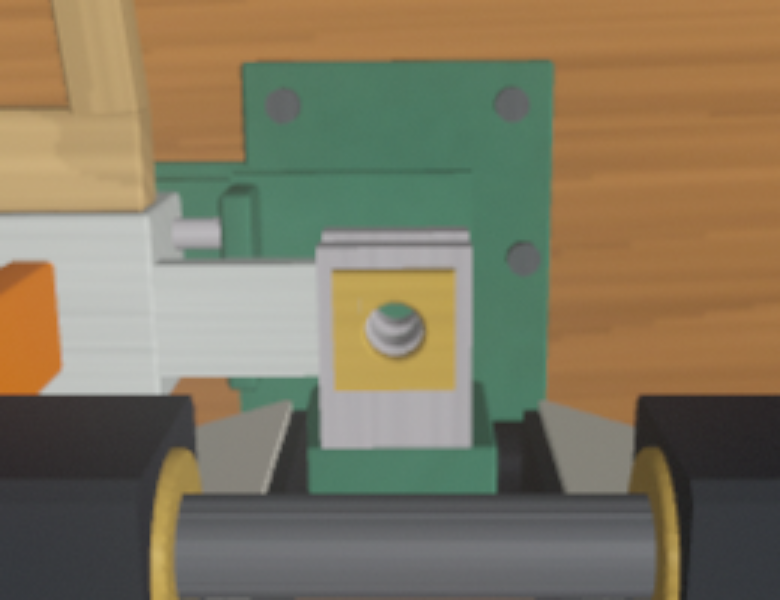

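The crop shows the washer with its hole at (395,330), and green base is visible through the aligned holes. I'll enlarge the hole to check centring along y.

Run:
```python
from h import *
im=np.load('w3.npz')['im']; cr=im[203:233,258:294]; cv2.imwrite('pics/w3z.png',cv2.resize(cr[...,::-1],None,fx=16,fy=16,interpolation=cv2.INTER_CUBIC))
```

```text
(no output)
```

View pics/w3z.png

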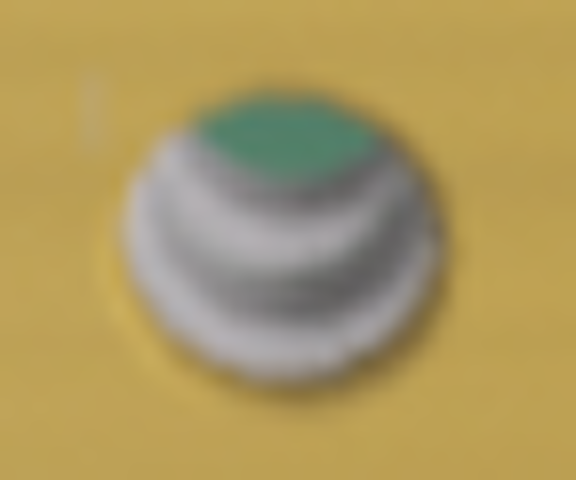

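The washer rim, upper-ear wall, tongue arc and green opening (288,135) are all centred at about column 285, so y alignment is within ~0.5 mm. On to the pin.

Request:
move_arm(series=[[-0.204,0.328,0.02,0,0,0],[-0.204,0.328,0.02,0,0,0],[-0.204,0.328,0.02,0,0,0],[-0.204,0.328,0.02,0,0,0],[-0.204,0.328,0.02,0,0,0]], claw=0.3)

```text
clock: 5.75
position: [0.4399, 0.2333, 0.2593]
ee_rot: [-0.073, -3.14, 0.002]
force: [1.5, 0.8, -0.3]
width: 0.644
gripper_force: 0.0
```

Request:
move_arm(series=[[0,0,0,0,0,0]])

```text
clock: 5.85
position: [0.4372, 0.2388, 0.2591]
ee_rot: [-0.056, -3.138, -0.002]
force: [-0.2, 0.4, 0.2]
width: 0.646
gripper_force: 0.0
```

Request:
move_arm(series=[[-0.023,0.04,0,0,0,0],[-0.023,0.04,0,0,0,0],[-0.023,0.04,0,0,0,0]])

```text
clock: 6.15
position: [0.4238, 0.2627, 0.2592]
ee_rot: [-0.069, -3.14, 0.002]
force: [-0.7, -0.9, -0.8]
width: 0.649
gripper_force: 0.0
```

Run:
```python
from h import *
im,d,c,M=shot('wrist'); P=cloud(d,c,M); np.savez('w4.npz',im=im,P=P,d=d,M=M); save(im,'w4.png',1.4)
s=readout.observe(); print({k:np.round(s[k],4) for k in ['position','ee_rot','width','clock']})
p,h=region(P,d,im,(0,0,560,300),1)
near=(np.hypot(p[:,0]-.434,p[:,1]-.27)<.05)
red=near&((h[:,0]<6)|(h[:,0]>174))&(h[:,1]>170)&(p[:,2]>.075); q=p[red]; print('red',len(q),rect(q),np.percentile(q[:,2],[5,50,95]))
for s_ in (-1,1):
    m=q[(q[:,1]-np.median(q[:,1]))*s_>0]; print('side',m.mean(0),np.percentile(m,[5,95],axis=0),len(m))
t=p[near&(p[:,2]>.108)]; print('top',rect(t),np.median(t,0),len(t))
r=p[(np.abs(p[:,2]-.066)<.004)&(np.hypot(p[:,0]-.48,p[:,1]-.266)<.13)]; print('rack top',rect(r))
```

```text
{'position': array([0.4242, 0.2622, 0.2594]), 'ee_rot': array([-7.0800e-02, -3.1401e+00,  2.2000e-03]), 'width': np.float64(0.6509), 'clock': np.float64(6.2)}
red 255 (array([430.1, 276.1]), array([16.1, 35.7]), 6.7) [0.09301433 0.10675203 0.1081925 ]
side [0.4304934  0.26080245 0.10464269] [[0.42416672 0.25846328 0.09217063]
 [0.43887817 0.26314647 0.10829177]] 127
side [0.42738785 0.2910301  0.10537008] [[0.42085287 0.28900446 0.09403922]
 [0.43526215 0.29382198 0.10814958]] 127
top (array([416.3, 268.3]), array([85. , 51.3]), 89.3) [0.3945681  0.27448639 0.34197356] 10430
rack top (array([454.3, 272.2]), array([ 64.3, 125.2]), 79.3)
```

View pics/w4.png

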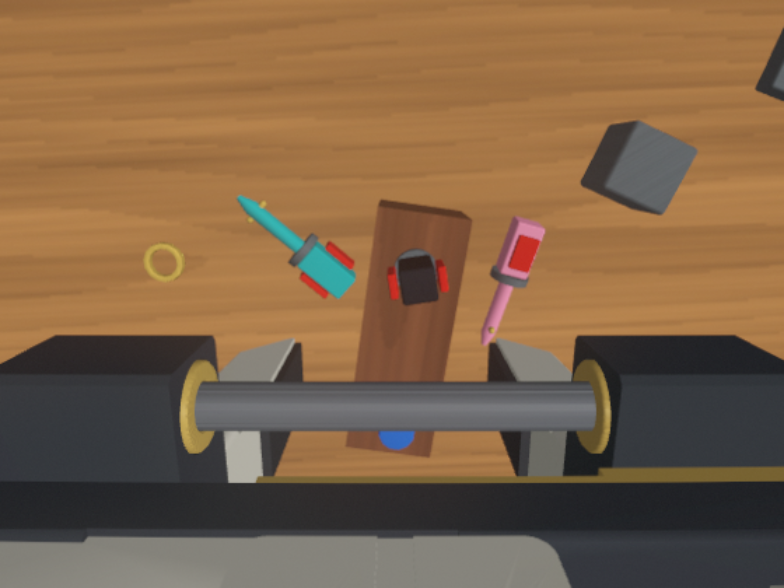

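The picture shows the wanted pin (black handle, red buttons at 392 and 443, row 280) upright in the rack. Its button rectangle is 16 x 36 mm with a yaw of about +6.7°, matching the given sizes. The turquoise and pink look-alikes lie clear on either side.

Request:
move_arm(series=[[0.008,0.017,-0.05,0,0,0.08],[0.008,0.017,-0.1,0,0,0.155],[0.008,0.017,-0.15,0,0,0.155],[0.008,0.017,-0.16,0,0,0.155],[0.008,0.017,-0.16,0,0,0.155]])

```text
clock: 6.7
position: [0.4299, 0.2748, 0.1394]
ee_rot: [0.183, -3.134, 0.003]
force: [-0.3, 0.1, -0.0]
width: 0.65
gripper_force: 0.0
```

Run:
```python
from h import *
s=readout.observe(); print({k:np.round(s[k],4) for k in ['position','ee_rot','force','clock']}); print(R.from_rotvec(s['ee_rot']).as_matrix().round(4))
```

```text
{'position': array([0.4299, 0.2748, 0.1394]), 'ee_rot': array([ 0.1826, -3.1343,  0.0035]), 'force': array([-0.2623,  0.0636, -0.008 ]), 'clock': np.float64(6.7)}
[[-0.9932 -0.1162 -0.0018]
 [-0.1161  0.9932 -0.0023]
 [ 0.0021 -0.0021 -1.    ]]
```

Request:
move_arm(series=[[0,0.0007,-0.06,0,0,0],[0,0.0007,-0.083,0,0,0],[0,0.0007,-0.083,0,0,0],[0,0.0007,-0.083,0,0,0]])

```text
clock: 7.1
position: [0.4311, 0.2774, 0.0796]
ee_rot: [-0.185, 3.134, 0.002]
force: [0.7, 0.1, 0.4]
width: 0.647
gripper_force: 0.0
```

Request:
move_arm(series=[[0,0,0,0,0,0],[0,0,0,0,0,0],[0,0,0,0,0,0],[0,0,0,0,0,0],[0,0,0,0,0,0]], claw=-1, squeeze=30)

```text
clock: 7.6
position: [0.4303, 0.2774, 0.0786]
ee_rot: [-0.187, 3.135, 0.001]
force: [-2.2, -1.4, 14.1]
width: 0.273
gripper_force: 30.1
```

Request:
move_arm(series=[[0,0,0.015,0,0,0],[0,0,0.05,0,0,0],[0,0,0.1,0,0,0],[0,0,0.15,0,0,0],[0,0,0.16,0,0,0]])

```text
clock: 8.1
position: [0.4315, 0.2781, 0.2023]
ee_rot: [-0.186, 3.131, 0.006]
force: [-0.1, 0.3, -1.2]
width: 0.272
gripper_force: 30.0
```

Run:
```python
from h import *
s=readout.observe(); print({k:np.round(s[k],4) for k in ['position','ee_rot','force','ft_torque','width','gripper_force','clock']}); print(R.from_rotvec(s['ee_rot']).as_matrix().round(4))
im,d,c,M=shot('wrist'); save(im,'w5.png',1.0); print('w saved')
```

```text
{'position': array([0.4315, 0.2781, 0.2023]), 'ee_rot': array([-0.1859,  3.1311,  0.0062]), 'force': array([-0.1192,  0.2751, -1.1748]), 'ft_torque': array([ 0.0404, -0.0302, -0.0379]), 'width': np.float64(0.2724), 'gripper_force': np.float64(29.9999), 'clock': np.float64(8.1)}
[[-0.993  -0.1183  0.0047]
 [-0.1183  0.993   0.0042]
 [-0.0052  0.0036 -1.    ]]
w saved
```

View pics/w5.png

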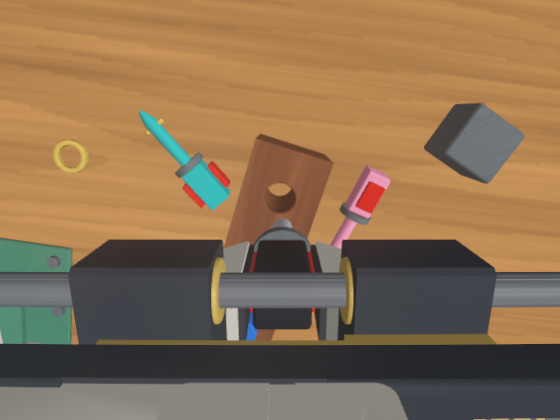

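The picture shows the pin's black handle held between the pads, with its shank below and its rack hole empty at (281,197). The -1.2 N force reading matches its weight. Now I carry it over the mount.

Request:
move_arm(series=[[0.212,-0.349,0.02,0,0,-0.04],[0.212,-0.349,0.02,0,0,-0.08],[0.212,-0.349,0.02,0,0,-0.12],[0.212,-0.349,0.02,0,0,-0.152],[0.212,-0.349,0.02,0,0,-0.152]])

```text
clock: 8.65
position: [0.5593, 0.062, 0.2091]
ee_rot: [-0.064, -3.139, 0.001]
force: [0.6, 0.9, -1.3]
width: 0.274
gripper_force: 30.0
```

Request:
move_arm(series=[[0,0,0,0,0,0]])

```text
clock: 8.75
position: [0.5616, 0.0552, 0.2097]
ee_rot: [0.079, 3.139, -0.007]
force: [-0.1, -0.0, -2.1]
width: 0.271
gripper_force: 30.0
```

Request:
move_arm(series=[[0.039,-0.0523,0,0,0,0],[0.039,-0.0523,0,0,0,0],[0.039,-0.0523,0,0,0,0],[0.039,-0.0523,0,0,0,0]])

```text
clock: 9.15
position: [0.5877, 0.0254, 0.2091]
ee_rot: [-0.062, -3.139, -0.0]
force: [-0.5, -0.6, -1.9]
width: 0.273
gripper_force: 30.0
```

Run:
```python
from h import *
im,d,c,M=shot('wrist'); save(im[150:330,150:420],'w6.png',2.9); P=cloud(d,c,M); np.savez('w6.npz',im=im,P=P,d=d,M=M)
s=readout.observe(); print({k:np.round(s[k],4) for k in ['position','ee_rot','force','ft_torque','width','gripper_force','clock']}); print(R.from_rotvec(s['ee_rot']).as_matrix().round(4))
```

```text
{'position': array([0.5878, 0.0258, 0.2093]), 'ee_rot': array([-6.0800e-02, -3.1394e+00, -8.0000e-04]), 'force': array([ 0.2778,  0.4948, -1.5798]), 'ft_torque': array([ 0.0426,  0.017 , -0.0327]), 'width': np.float64(0.2747), 'gripper_force': np.float64(29.9999), 'clock': np.float64(9.2)}
[[-9.992e-01  3.870e-02 -1.600e-03]
 [ 3.870e-02  9.993e-01  5.000e-04]
 [ 1.600e-03  5.000e-04 -1.000e+00]]
```

View pics/w6.png

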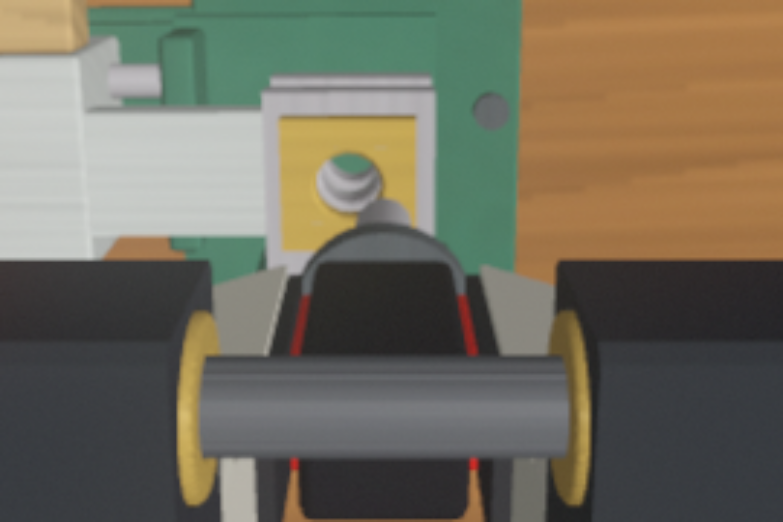

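The crop shows the pin's nose at about (383,212) and the washer's hole at (350,182), so the nose stands off to +y. I'll compute the offset.

Run:
```python
from h import *
c=calibration('wrist'); z=np.load('w6.npz'); M=z['M']
f=lambda u,v:(u/2.9+150,v/2.9+150)
print('nose',onplane(*f(383,212),.1375,c,M),'hole',onplane(*f(350,182),.1065,c,M))
p,h=region(z['P'],z['d'],z['im'],(240,180,310,250),1); m=(h[:,0]>14)&(h[:,0]<30)&(h[:,1]>110)&(np.abs(p[:,2]-.106)<.006); q=p[m]; print('washer',rect(q),np.median(q[:,2]))
s=readout.observe(); print(s['position'])
```

```text
nose [0.5889716  0.02575033 0.1375    ] hole [0.59002879 0.01750211 0.1065    ]
washer (array([590.1,  16.6]), array([32.7, 34. ]), 88.1) 0.10680650858149321
[0.58779058 0.02578599 0.20932581]
```

Request:
move_arm(series=[[0.004,-0.0128,0,0,0,0],[0.004,-0.0128,0,0,0,0],[0.004,-0.0128,0,0,0,0]])

```text
clock: 9.5
position: [0.5916, 0.0147, 0.2101]
ee_rot: [0.064, 3.141, 0.0]
force: [0.4, 0.9, -0.7]
width: 0.271
gripper_force: 30.0
```

Request:
move_arm(series=[[-0.002,0.002,0,0,0,0],[-0.002,0.002,-0.02,0,0,0],[-0.002,0.002,-0.033,0,0,0],[-0.002,0.002,-0.033,0,0,0],[-0.002,0.002,-0.033,0,0,0]])

```text
clock: 10.0
position: [0.59, 0.0165, 0.1853]
ee_rot: [-0.063, -3.14, 0.0]
force: [0.3, 0.4, -1.7]
width: 0.271
gripper_force: 30.0
```

Run:
```python
from h import *
im,d,c,M=shot('wrist'); np.savez('w7.npz',im=im,d=d,M=M)
s=readout.observe(); print({k:np.round(s[k],4) for k in ['position','force','clock']}); print(R.from_rotvec(s['ee_rot']).as_matrix().round(4))
```

```text
{'position': array([0.5903, 0.0164, 0.1856]), 'force': array([ 0.6056,  0.0792, -0.8921]), 'clock': np.float64(10.05)}
[[-9.992e-01  4.010e-02  3.000e-04]
 [ 4.010e-02  9.992e-01 -0.000e+00]
 [-3.000e-04 -0.000e+00 -1.000e+00]]
```

Request:
move_arm(series=[[0,0,-0.004,0,0,0],[0,0,-0.008,0,0,0],[0,0,-0.012,0,0,0],[0,0,-0.016,0,0,0],[0,0,-0.02,0,0,0]])

```text
clock: 10.55
position: [0.5901, 0.0164, 0.17]
ee_rot: [-0.063, -3.141, -0.0]
force: [0.7, -0.2, -1.1]
width: 0.272
gripper_force: 30.0
```

Request:
move_arm(series=[[0,0,-0.002,0,0,0],[0,0,-0.004,0,0,0],[0,0,-0.006,0,0,0],[0,0,-0.008,0,0,0]])

```text
clock: 10.95
position: [0.5902, 0.0164, 0.1642]
ee_rot: [0.063, 3.141, 0.0]
force: [-0.1, 0.5, -1.9]
width: 0.269
gripper_force: 30.0
```

Request:
move_arm(series=[[0,0,-0.002,0,0,0],[0,0,-0.004,0,0,0],[0,0,-0.006,0,0,0],[0,0,-0.008,0,0,0]])

```text
clock: 11.35
position: [0.5902, 0.0164, 0.1582]
ee_rot: [0.063, 3.141, 0.0]
force: [-0.5, -0.1, -1.8]
width: 0.272
gripper_force: 30.0
```

Request:
move_arm(series=[[0,0,-0.002,0,0,0],[0,0,-0.004,0,0,0],[0,0,-0.006,0,0,0]])

```text
clock: 11.65
position: [0.5902, 0.0163, 0.1537]
ee_rot: [-0.063, -3.141, -0.0]
force: [0.5, 0.9, -1.2]
width: 0.272
gripper_force: 30.0
```

Request:
move_arm(series=[[0,0,-0.002,0,0,0],[0,0,-0.004,0,0,0],[0,0,-0.006,0,0,0]])

```text
clock: 11.95
position: [0.5902, 0.0164, 0.1492]
ee_rot: [0.063, 3.141, 0.0]
force: [0.6, 0.5, -2.0]
width: 0.271
gripper_force: 30.0
```

Request:
move_arm(series=[[0,0,-0.002,0,0,0],[0,0,-0.004,0,0,0],[0,0,-0.006,0,0,0]])

```text
clock: 12.25
position: [0.5906, 0.0163, 0.1449]
ee_rot: [0.063, 3.14, 0.0]
force: [-0.2, -0.2, -0.8]
width: 0.272
gripper_force: 30.0
```

Request:
move_arm(series=[[0,0,-0.002,0,0,0],[0,0,-0.004,0,0,0],[0,0,-0.006,0,0,0]])

```text
clock: 12.55
position: [0.5902, 0.0163, 0.1402]
ee_rot: [0.063, 3.141, -0.0]
force: [1.6, -0.1, -0.6]
width: 0.272
gripper_force: 30.0
```

Request:
move_arm(series=[[0,0,-0.002,0,0,0],[0,0,-0.004,0,0,0],[0,0,-0.006,0,0,0]])

```text
clock: 12.85
position: [0.5902, 0.0163, 0.1357]
ee_rot: [-0.063, -3.141, -0.0]
force: [0.6, -0.6, -1.3]
width: 0.27
gripper_force: 30.0
```

Request:
move_arm(series=[[0,0,-0.002,0,0,0],[0,0,-0.004,0,0,0],[0,0,-0.006,0,0,0]])

```text
clock: 13.15
position: [0.5902, 0.0164, 0.1312]
ee_rot: [0.063, 3.141, 0.0]
force: [0.3, -0.0, -0.6]
width: 0.275
gripper_force: 30.0
```

Request:
move_arm(series=[[0,0,-0.003,0,0,0],[0,0,-0.006,0,0,0],[0,0,-0.009,0,0,0]])

```text
clock: 13.45
position: [0.5902, 0.0164, 0.1243]
ee_rot: [0.063, 3.141, 0.0]
force: [-0.5, -0.5, -0.2]
width: 0.271
gripper_force: 30.0
```

Request:
move_arm(series=[[0,0,-0.001,0,0,0],[0,0,-0.002,0,0,0],[0,0,-0.003,0,0,0]])

```text
clock: 13.75
position: [0.5901, 0.0164, 0.1222]
ee_rot: [-0.063, -3.141, -0.0]
force: [0.8, -0.2, -1.0]
width: 0.272
gripper_force: 30.0
```

Request:
move_arm(series=[[0,0,-0.001,0,0,0],[0,0,-0.002,0,0,0],[0,0,-0.002,0,0,0]])

```text
clock: 14.05
position: [0.5901, 0.0164, 0.1207]
ee_rot: [-0.063, -3.141, -0.0]
force: [0.6, 0.1, -1.5]
width: 0.27
gripper_force: 30.0
```

Free so far. I feel on in 1.5 mm steps.

Request:
move_arm(series=[[0,0,-0.001,0,0,0],[0,0,-0.002,0,0,0],[0,0,-0.002,0,0,0]])

```text
clock: 14.35
position: [0.5901, 0.0164, 0.1192]
ee_rot: [-0.063, -3.141, 0.0]
force: [0.1, -0.2, -1.3]
width: 0.272
gripper_force: 30.0
```

Request:
move_arm(series=[[0,0,-0.001,0,0,0],[0,0,-0.002,0,0,0],[0,0,-0.002,0,0,0]])

```text
clock: 14.65
position: [0.5902, 0.0164, 0.1179]
ee_rot: [0.063, 3.141, 0.0]
force: [-0.7, 0.1, 2.3]
width: 0.271
gripper_force: 30.0
```

Request:
move_arm(series=[[0,0,-0.001,0,0,0],[0,0,-0.002,0,0,0],[0,0,-0.002,0,0,0]])

```text
clock: 14.95
position: [0.5902, 0.0164, 0.1163]
ee_rot: [0.063, 3.141, 0.0]
force: [-1.6, 0.4, 3.2]
width: 0.271
gripper_force: 30.0
```

Request:
move_arm(series=[[0,0,-0.001,0,0,0],[0,0,-0.0015,0,0,0],[0,0,-0.0015,0,0,0]])

```text
clock: 15.25
position: [0.5902, 0.0164, 0.1152]
ee_rot: [0.063, 3.141, 0.0]
force: [-2.2, -0.0, 3.7]
width: 0.272
gripper_force: 30.0
```

Request:
move_arm(series=[[0,0,-0.001,0,0,0],[0,0,-0.001,0,0,0]])

```text
clock: 15.45
position: [0.5902, 0.0164, 0.1145]
ee_rot: [0.063, 3.141, 0.0]
force: [-0.9, 0.2, 5.4]
width: 0.266
gripper_force: 30.0
```

Request:
move_arm(series=[[0,0,-0.001,0,0,0],[0,0,-0.001,0,0,0]])

```text
clock: 15.65
position: [0.5903, 0.0164, 0.1144]
ee_rot: [0.063, 3.141, 0.001]
force: [-5.0, 0.7, 11.9]
width: 0.272
gripper_force: 30.0
```

The hard stop shows at TCP z 0.1144: 4.0 mm after first contact, with the force rising steeply. I release here.

Request:
move_arm(series=[[0,0,0,0,0,0],[0,0,0,0,0,0],[0,0,0,0,0,0],[0,0,0,0,0,0],[0,0,0,0,0,0]], claw=0.3)

```text
clock: 16.15
position: [0.59, 0.0164, 0.1133]
ee_rot: [-0.063, -3.141, 0.0]
force: [0.3, 0.5, 0.2]
width: 0.631
gripper_force: 0.0
```

Request:
move_arm(series=[[0,0,0.02,0,0,0],[0,0,0.06,0,0,0],[-0.02,0,0.12,0,0,0],[-0.02,0,0.18,0,0,0],[-0.02,0,0.18,0,0,0]])

```text
clock: 16.65
position: [0.5781, 0.016, 0.2547]
ee_rot: [0.064, 3.131, 0.003]
force: [1.6, 0.2, -0.3]
width: 0.651
gripper_force: 0.0
```

Run:
```python
from h import *
im,d,c,M=shot('wrist'); P=cloud(d,c,M); np.savez('w8.npz',im=im,P=P,d=d,M=M); save(im[60:270,150:410],'w8.png',3)
s=readout.observe(); print({k:np.round(s[k],4) for k in ['position','force','clock','width']})
p,h=region(P,d,im,(0,0,560,235),1); near=(np.hypot(p[:,0]-.59,p[:,1]-.0165)<.03)&(p[:,2]<.17)
red=near&((h[:,0]<6)|(h[:,0]>174))&(h[:,1]>170); q=p[red]; print('red',len(q),rect(q),np.percentile(q[:,2],[5,50,95]))
t=p[near&(h[:,2]<60)&(p[:,2]>.13)]; print('top',rect(t),np.median(t[:,2]),len(t))
w=p[near&(h[:,0]>14)&(h[:,0]<30)&(h[:,1]>110)]; print('washer z',np.median(w[:,2]),len(w))
```

```text
{'position': array([0.5769, 0.0163, 0.2517]), 'force': array([ 0.5041, -0.3805, -0.8161]), 'clock': np.float64(16.7), 'width': np.float64(0.65)}
red 290 (array([590.1,  16.7]), array([34.6, 16.2]), 88.3) [0.12889203 0.14444921 0.14563974]
top (array([588.4,  16.8]), array([20.5, 20.1]), 88.0) 0.15238308510508686 938
washer z 0.10486836579156478 325
```

View pics/w8.png

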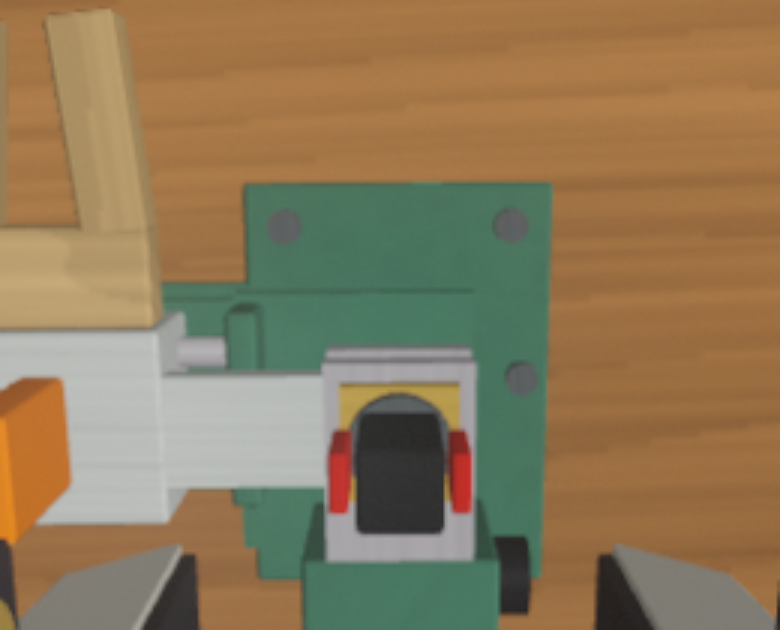

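The last picture shows the pin upright in the mount. Its flange sits on the washer at (400,420), and both red buttons stand out (330 to 471), about 1.63 to 1.68 times the handle's width, as they should be when fully out. The washer stays about 2 mm below its free height, so the balls are holding under the lower ear. The gripper is clear of everything.

```bash
python3 -c "
from cell import ticket; print(ticket.sign_off())"
```

```text
the job is handed in; nothing more can be done
None
```

I lined up the slide and pressed the ball-lock pin home at about 13 N. The last picture shows it locked under the lower ear, and I handed the job in at 16.7 s.

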